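Put the small dough cutter away in the bench drawer

TASK

Put the small ring cutter away in the steel drawer unit: first push the flap of the snap catch on top past its middle so that it springs over and frees the drawer, then pull the drawer by its bar handle right out to its stop. Pick up the narrower, taller of the two ring cutters and lower it, without dropping it, into the wide compartment of the drawer so that it stands upright on the drawer floor and is let go. Leave the drawer out, the catch open, and the wide cutter and the spiked roller on top where they are.

Things in the scene. Friction and masses are not known exactly. Their poses are not given: they have to be found in the camera images.
- cabinet: Bench-top stainless steel unit with one drawer, fixed: 260 deep (x), 300 wide (y), 120 mm high. Origin: centre of its underside, on the bench. Its x points from the drawer front to the back, y to the left as the robot sees it, z up. The drawer front's outer face is at x = -130 mm. The cutters stand at least 185 mm clear of its centre line, a roller lies on its top.
- drawer (a joint): How far the drawer is out, in m: 0 shut, 0.15 at its stop. It slides along the cabinet's -x, towards the robot, and needs about 2 to 4 N; it stays where it is left. While the catch is closed it is blocked after about 3 mm.
- pull (a point): Bar handle of the drawer: a straight round steel bar 11 mm thick, 121 mm long, along the cabinet's y, on two thin stays 50 mm either side of its centre. Origin: the bar's centre, 45 mm in front of the drawer front (clear gap 39 mm), 90 mm above the bench, 30 mm below the cabinet's top. The drawer front rises 22 mm above the bar's axis. Axes as the cabinet's; moves with the drawer.
- catch (a joint): Snap catch angle, rad: 0 closed (flap leans 0.7 rad to the left, cabinet +y; its finger hangs before the drawer front and blocks it), 0.7 flap upright, the snap point, 1.4 open (flap leans 0.7 rad to the right; drawer free). A spring drives it from the middle to either stop; about 1 N at the flap's edge. Hinge axis along cabinet x, at cabinet y = +95 mm, 132 mm above the bench.
- flap_edge (a point): Middle of the free upper edge of the catch's flap, a dark steel plate 38 wide (along cabinet x), 52 long, 4 mm thick, on top of the unit near its front left corner. 55 mm from the hinge axis, 174 mm above the bench at either stop; cabinet x = -90 mm. Bearings reach 142 mm above the bench. The 5 mm thick blocking finger is 45 mm nearer the robot; it rises on the left as the flap goes over.
- tray_floor (a point): Point on the drawer's floor (20 mm above the bench) in the wide left compartment: side wall (56 high above the floor) 88 mm to the left, divider (46 high) 88 mm to the right, inside of the front wall 46 mm before it. The drawer front rises 92 above the floor. With the drawer out, the cabinet's front top edge is 95 mm behind it and 100 above the floor. Axes as the cabinet's; moves with the drawer.
- cutter_center (a point): The small ring cutter, a plain open steel tube, outer diameter 50, 55 mm high, wall 3 mm, 70 g, standing upright on the bench. The point is on its axis, half-way up (27.5 mm above its foot); z is its axis.
- wide_cutter_center (a point): The other ring cutter, to be left alone: outer diameter 90, 35 mm high. The point is on its axis, half-way up. The two cutters stand in front of the unit's two sides, either one left or right.
- docker: Spiked white dough roller with an aluminium handle, about 165 mm long and 53 mm high, left lying on top of the unit behind its middle (leave it there). Origin: on the unit's top under the roller's middle, at least 70 mm from the flap; the handle points along its -x, to the right.
- cutter: The same small ring cutter as a solid body. Origin: the centre of its foot.

How it is judged:
By the outcome, as a careful person would: the job done as asked, in the order asked, and still so for the second after the job is handed in, with the robot touching nothing.
It also fails if it takes over 62 s, if anything falls off the work surface, if the arm or the gripper's body presses on something with over 40 N, if the wrist force passes 120 N, or if a joint passes its speed limit or range.

ROBOT

A 6-joint arm with a two-finger parallel gripper is mounted at the origin on the work surface. World frame = base frame: x ahead of the robot, y to its left, z up, the work surface at z = 0. Lengths are in mm, angles in rad, forces in N, time in s.
With the tool pointing down it reaches from about 350 to 925 mm from the base axis. Payload 6.4 kg.
Tool frame: the origin (TCP) lies midway between the tips of the shut fingers; the grasp point (between the pads) lies 19 mm behind it; z points along the fingers, y is the line along which they close (so a half turn about z gives the same grasp; the last joint's range is limited). The gripper opens to 94 mm and grips with 3 to 60 N. Pads are 16 mm wide; open, the fingers measure 119 mm over their backs; the gripper's body (75 mm by 177 mm) begins 78 mm behind the grasp point.
Start: joints at [-1.328, 0.245, 1.558, -0, 1.339, -0.174], TCP at [263.15, -594.362, 205.455] pointing down, gripper open.
Joint ranges: [-3.13, 3.13], [-1.02, 2.26], [0.13, 2.54], [-0.95, 4.09], [0.21, 2.88], [-2.74, 2.74]. Speed limits (rad/s): [2.57, 2.57, 3.14, 3.14, 3.14, 3.14].

INTERFACE

Orientations are given as a unit quaternion [w, x, y, z].
In Python, from rig import arm gives the robot as it stands.
- The arm moves only by the tool drive_tool, never from a script. Its argument "rows" is a list of rows, each a list of 7 numbers: the turn, a rotation vector about the tool's x, y, z in degrees, then the shift along the tool's x, y, z in m, then the finger opening in m, from 0 to 0.094. In form: [[rx, ry, rz, dx, dy, dz, fingers], ...]. A call has 1 to 10 rows; each row is the pose to reach, as a shift and turn from the pose commanded when the call began, along the tool's axes at that moment; what a row does not reach only later rows make up. A row lasts 1/12 s, in which the tool goes at most 41.7 mm and 7.16 degrees, less where a joint would pass 70% of its speed; a pose out of reach is approached as far as the arm can. A call with a gripper value outside its range is refused whole. The fingers move at their own pace and stop on an object; "squeeze" is the grip in N (left out, the last holds). Time passes only in rows, so rows that repeat a pose let the fingers close. It gives the time, the measured TCP pose, the force, the opening and the grip force at its end, in the units of the state.
- arm.get_state(): the state, without advancing time (a new reading comes with each control period).
- arm.read_camera(name): name is "scene" or "top"; returns (picture, depth): 400x640x3 uint8, red, green, blue; 400x640 float32, mm along the optical axis (not along the pixel's ray), 0 where there is no reading.
- arm.camera_model(name): a dict with "vertical_fov" (degrees; the focal length in pixels is half the picture's height over the tangent of half this angle, whatever the lens; pixels are square), "cx", "cy" (the principal point, pixels), "origin" and "rotation" of the camera in the world. Camera axes: x right, y down, z forward; pixel columns grow to the right and rows downward; lengths in mm; the calibration is good to about 2 mm. A picture is of the moment at which its call begins. camera_model takes no time and is no camera call.
- arm.finish_job(): hands the job in; it is judged then, once.
The state is a dict: "t": time; "q": joint angles; "dq": joint speeds; "joint_torque": joint torques, N m; "position": TCP position; "tool_rot": TCP orientation; "ft_force": force on the tool from outside, world axes, zero at the start; "torque": the same for the moment, N m; "grip_width": opening from 0.0 (shut) to 1.0 (fully open); "finger_force": force on a finger pad.
Only numpy, scipy, OpenCV 4.12 (cv2) and the standard library are available. Lean on these libraries where they do the work, as an engineer would, in place of code of your own. Each camera call takes 0.05 s, during which the arm holds its last target. There are 200 camera calls.

## Working session

There is one attempt and no reset: what is moved stays moved. The work goes in short steps, Python scripts to look and compute and a tool call to move; the robot and the scene stay as the last step left them, time stands still between calls to the robot, and variables do not carry over. Pictures are saved under pics/ and viewed, at most 10 in all, crops included, and the job is handed in when it is done.

Besides the shell and the picture viewer there is one more tool, called after "Call:" as name(argument=value, ...), one argument or row to a line, values as JSON. drive_tool: Moves the arm, as the interface text tells. Its arguments: {"type":"object","properties":{"rows":{"type":"array","items":{"type":"array","items":{"type":"number"}}},"squeeze":{"type":"number"}},"required":["rows"]}

```bash
mkdir -p pics; cat > h.py <<'E'
import numpy as np, cv2
from rig import arm
def cam(n):
    m=arm.camera_model(n); f=200/np.tan(np.radians(m['vertical_fov'])/2)
    return m,f,np.array(m['origin'],float),np.array(m['rotation'],float).reshape(3,3)
def cloud(n,depth):
    m,f,o,R=cam(n); v,u=np.mgrid[:400,:640]
    P=np.stack([(u-m['cx'])/f*depth,(v-m['cy'])/f*depth,depth],-1)@R.T+o
    P[depth<=0]=np.nan
    return P
def ray(n,u,v,z):
    m,f,o,R=cam(n); d=R@np.array([(u-m['cx'])/f,(v-m['cy'])/f,1]); return o+d*(z-o[2])/d[2]
E
python3 - <<'E'
from h import *
for n in ['scene','top']:
    p,d=arm.read_camera(n); cv2.imwrite(f'pics/{n}0.png',p[...,::-1]); np.save(f'{n}0.npy',d)
    m=arm.camera_model(n); print(m)
s=arm.get_state(); print(s['t'],s['position'],s['tool_rot'],s['grip_width'])
E
```

```text
{'vertical_fov': 47.66153225116552, 'cx': 319.99031987247713, 'cy': 198.31612641962408, 'origin': array([1125.51099555,  656.60366691,  766.69170539]), 'rotation': array([-0.13325996,  0.27300613,  0.85278368, -0.42481694])}
{'vertical_fov': 47.64795131927828, 'cx': 318.30206588835654, 'cy': 197.3505560511351, 'origin': array([ 569.72089473,  -31.59611772, 1224.04416303]), 'rotation': array([ 0.02767199, -0.69677398,  0.71661029, -0.01449026])}
0.1 [ 263.01021104 -593.82881051  204.4742272 ] [-8.58056259e-04  9.78359962e-01  2.06908309e-01 -2.81133009e-05] 1.000072282671245
```

View pics/scene0.png

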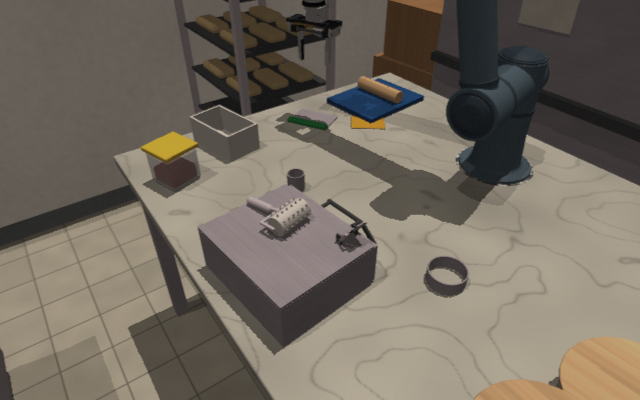

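View pics/top0.png

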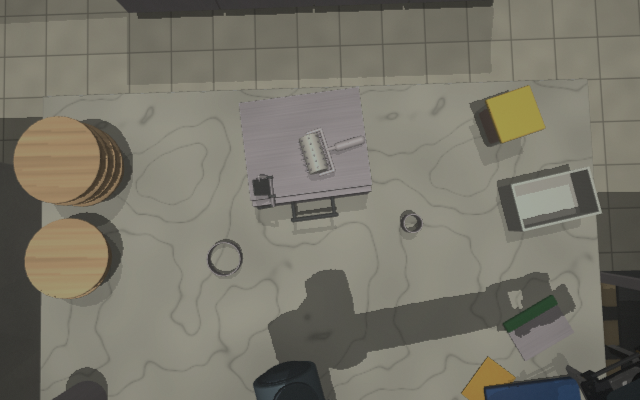

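The scene view shows the cabinet, with the roller on top, the catch at about (352,235) and the bar at (348,215). In the top view the cabinet is about (240–372, 88–205), the catch (262,188), the bar (315,210), the small cutter (411,223) and the wide one (225,258).

```bash
python3 - <<'E'
s=open('h.py').read().replace("np.array(m['rotation'],float).reshape(3,3)","Rot.from_quat(np.array(m['rotation'])[[1,2,3,0]]).as_matrix()").replace("import numpy as np, cv2","import numpy as np, cv2\nfrom scipy.spatial.transform import Rotation as Rot")
open('h.py','w').write(s)
E
python3 - <<'E'
from h import *
d=np.load('top0.npy'); P=cloud('top',d); z=P[...,2]
print('bench z',np.nanmedian(z[300:330,150:250]))
def comp(mask,u,v):
    n,l,st,c=cv2.connectedComponentsWithStats(mask.astype(np.uint8)); 
    k=l[v-4:v+5,u-4:u+5]; k=k[k>0]; return l==np.bincount(k).argmax()
m=comp((z>108)&(z<130),270,130)
xy=P[m][:,:2].astype(np.float32)
r=cv2.minAreaRect(xy); print('cab',r,cv2.boxPoints(r),np.nanmedian(z[m]))
for nm,u,v,h in(('small',411,223,55),('wide',225,258,35)):
    mm=(z>15)&(z<80)
    q=np.zeros_like(mm);q[v-25:v+26,u-25:u+26]=mm[v-25:v+26,u-25:u+26]
    p=P[q]; t=p[p[:,2]>h-8]; print(nm,len(p),len(t),np.percentile(p[:,2],[50,95]),cv2.minEnclosingCircle(t[:,:2].astype(np.float32)))
# catch and bar
q=P[165:215,240:285].reshape(-1,3); q=q[q[:,2]>145]; print('catch',len(q),q.mean(0),q.min(0),q.max(0)); 
print(q[q[:,2]>165].mean(0))
q=P[198:225,285:345].reshape(-1,3); q=q[(q[:,2]>80)&(q[:,2]<105)]; print('bar',len(q),q.mean(0)); 
print(cv2.minAreaRect(q[:,:2].astype(np.float32)))
q=P[115:180,290:370].reshape(-1,3); q=q[q[:,2]>130]; print('docker',q.min(0),q.max(0))
p=cv2.imread('pics/top0.png');cv2.imwrite('pics/c.png',cv2.resize(p[80:240,230:440],None,fx=3.5,fy=3.5,interpolation=2))
E
```

```text
bench z 1.425618938133539
cab ((759.362060546875, 17.177993774414062), (268.6705322265625, 300.4205322265625), 5.855733871459961) [[ 610.4027   152.89902]
 [ 641.05286 -145.95389]
 [ 908.3214  -118.54303]
 [ 877.67126  180.30988]] 121.05144671557173
small 168 85 [47.378502   58.93368725] ((567.1434936523438, -251.82766723632812), 25.159042358398438)
wide 231 161 [33.25466376 39.52927097] ((487.38787841796875, 242.69602966308594), 45.10299301147461)
catch 251 [663.75722097 123.98457544 161.56828794] [642.03363972  98.12609551 145.00214405] [691.18714565 140.86174715 180.60727806]
[660.47983731 132.42339783 171.87987514]
bar 340 [599.76968844   2.3755087   94.95908976]
((608.7667236328125, 1.8376426696777344), (50.64446258544922, 119.83006286621094), 5.593554496765137)
docker [ 687.35447337 -126.79608155  131.84137066] [801.34380655  32.60032169 177.76020888]
```

View pics/c.png

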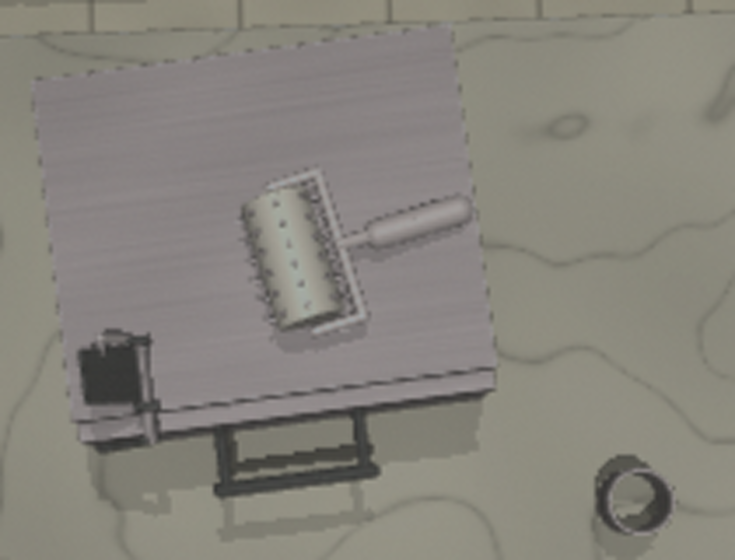

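The crop shows the flap leaning left at top-image (262,188), the bar end to end, and the small cutter to the right. The depth points agree with the stated sizes: cabinet yaw is 5.86°, its centre is about (761,17.5), the bar is about (589,0), and the small cutter is (567,-252) with a radius of 25. I'll go to the flap next.

```bash
cat >> h.py <<'E'
CY=np.radians(5.86); C0=np.array([761,17.5])
def c2w(x,y): c,s=np.cos(CY),np.sin(CY); return C0+[c*x-s*y,s*x+c*y]
def w2c(p): c,s=np.cos(CY),np.sin(CY); d=np.asarray(p)[...,:2]-C0; return d@np.array([[c,-s],[s,c]])
def go(x,y,z,yawc):
    "row from measured pose to a world TCP target with tool x at yawc deg from cabinet x, tool down"
    s=arm.get_state(); R=Rot.from_quat(np.array(s['tool_rot'])[[1,2,3,0]])
    T=Rot.from_euler('z',yawc+np.degrees(CY),degrees=True)*Rot.from_euler('x',180,degrees=True)
    rv=(R.inv()*T).as_rotvec(degrees=True); d=R.inv().apply(np.array([x,y,z])-s['position'])/1e3
    print('t',round(s['t'],2),'rv',rv.round(2),'d',d.round(4),'F',np.round(s['ft_force'],1),'cab',w2c(s['position']).round(1))
E
python3 -c "
from h import *
go(*c2w(-88,165),260,90); go(*c2w(-88,165),155,90)
print(arm.get_state()['q'])"
```

```text
t 0.1 rv [-7.000e-02 -8.000e-02 -7.198e+01] d [ 0.6702 -0.5416 -0.0544] F [-0.4 -1.2 -0.4] cab [-557.8 -557.3]
t 0.1 rv [-7.000e-02 -8.000e-02 -7.198e+01] d [ 0.6702 -0.5414  0.0506] F [-0.4 -1.2 -0.4] cab [-557.8 -557.3]
[-1.32811226e+00  2.45737761e-01  1.55886508e+00  2.67817415e-06
  1.33870684e+00 -1.74144351e-01]
```

Call:
drive_tool(
  rows=[
    [0, 0, -36, 0.335, -0.27, -0.054, 0],
    [0, 0, -72, 0.67, -0.541, -0.054, 0],
    [0, 0, -72, 0.67, -0.541, -0.054, 0],
    [0, 0, -72, 0.67, -0.541, -0.054, 0],
    [0, 0, -72, 0.67, -0.541, -0.054, 0],
    [0, 0, -72, 0.67, -0.541, -0.054, 0],
    [0, 0, -72, 0.67, -0.541, -0.054, 0],
    [0, 0, -72, 0.67, -0.541, -0.054, 0],
    [0, 0, -72, 0.67, -0.541, -0.054, 0],
    [0, 0, -72, 0.67, -0.541, -0.054, 0],
  ],
  squeeze=20,
)

```text
t: 0.93
position: [453.4, -222.6, 232.8]
tool_rot: [-0.0, 0.67, 0.742, 0.0]
ft_force: [0.9, -0.3, 0.7]
grip_width: 0.328
finger_force: 0.0
```

```bash
python3 -c "
from h import *
go(*c2w(-88,165),260,90)
print(arm.get_state()['position'],arm.get_state()['q'])"
```

```text
t 0.93 rv [-0.01 -0.01 -0.02] d [ 0.3725  0.2423 -0.0272] F [ 0.9 -0.3  0.7] cab [-330.5 -207.4]
[ 453.44405305 -222.56419385  232.78135005] [-6.81099618e-01 -1.24265139e-01  1.89389152e+00  1.50863016e-05
  1.37223886e+00 -7.82965203e-01]
```

Call:
drive_tool(
  rows=[
    [0, 0, 0, 0.372, 0.242, -0.027, 0],
    [0, 0, 0, 0.372, 0.242, -0.027, 0],
    [0, 0, 0, 0.372, 0.242, -0.027, 0],
    [0, 0, 0, 0.372, 0.242, -0.027, 0],
    [0, 0, 0, 0.372, 0.242, -0.027, 0],
    [0, 0, 0, 0.372, 0.242, -0.027, 0],
    [0, 0, 0, 0.372, 0.242, -0.027, 0],
    [0, 0, 0, 0.372, 0.242, -0.027, 0],
    [0, 0, 0, 0.372, 0.242, -0.027, 0],
    [0, 0, 0, 0.372, 0.242, -0.027, 0],
  ],
)

```text
t: 1.77
position: [645.8, 146.2, 257.8]
tool_rot: [-0.0, 0.672, 0.74, -0.0]
ft_force: [0.0, -0.5, -0.2]
grip_width: 0.005
finger_force: 0.0
```

```bash
python3 -c "
from h import *
go(*c2w(-88,165),260,90);go(*c2w(-88,165),156,90);go(*c2w(-88,90),156,90)"
```

```text
t 1.77 rv [-0.05  0.   -0.34] d [ 0.0253  0.0133 -0.0022] F [ 0.  -0.5 -0.2] cab [-101.5  139.8]
t 1.77 rv [-0.05  0.   -0.34] d [0.0253 0.0134 0.1018] F [ 0.  -0.5 -0.2] cab [-101.5  139.8]
t 1.77 rv [-0.05  0.   -0.34] d [-0.0497  0.0139  0.1018] F [ 0.  -0.5 -0.2] cab [-101.5  139.8]
```

Call:
drive_tool(
  rows=[
    [0, 0, 0, 0.026, 0.013, 0, 0],
    [0, 0, 0, 0.026, 0.013, 0.03, 0],
    [0, 0, 0, 0.026, 0.013, 0.06, 0],
    [0, 0, 0, 0.026, 0.013, 0.1, 0],
    [0, 0, 0, 0.026, 0.013, 0.101, 0],
    [0, 0, 0, 0.026, 0.013, 0.101, 0],
    [0, 0, 0, 0.01, 0.013, 0.101, 0],
    [0, 0, 0, 0.0, 0.013, 0.101, 0],
    [0, 0, 0, -0.01, 0.013, 0.101, 0],
    [0, 0, 0, -0.02, 0.013, 0.101, 0],
  ],
)

```text
t: 2.6
position: [662.0, 123.9, 160.2]
tool_rot: [0.002, 0.673, 0.74, 0.002]
ft_force: [0.3, -0.2, 0.8]
grip_width: 0.003
finger_force: 0.4
```

```bash
python3 -c "
from h import *
go(*c2w(-88,90),156,90)"
```

```text
t 2.6 rv [ 0.27  0.03 -0.4 ] d [-0.0259 -0.0002  0.0042] F [ 0.3 -0.2  0.8] cab [-87.6 115.9]
```

Call:
drive_tool(
  rows=[
    [0, 0, 0, -0.01, 0, 0.002, 0],
    [0, 0, 0, -0.02, 0, 0.002, 0],
    [0, 0, 0, -0.03, 0, 0.002, 0],
    [0, 0, 0, -0.034, 0, 0.002, 0],
    [0, 0, 0, -0.034, 0, 0.002, 0],
    [0, 0, 0, -0.034, 0, 0.002, 0],
    [0, 0, 0, -0.02, 0, -0.03, 0],
    [0, 0, 0, -0.01, 0, -0.07, 0],
    [0, 0, 0, -0.01, 0, -0.1, 0],
    [0, 0, 0, -0.01, 0, -0.1, 0],
  ],
)

```text
t: 3.43
position: [664.7, 115.3, 265.9]
tool_rot: [0.005, 0.672, 0.74, 0.004]
ft_force: [0.8, 0.2, 1.1]
grip_width: 0.006
finger_force: 0.0
```

```bash
python3 - <<'E'
from h import *
p,d=arm.read_camera('scene'); cv2.imwrite('pics/s1.png',cv2.resize(p[120:320,200:440,::-1],None,fx=3,fy=3,interpolation=2))
go(*c2w(-175,5),200,90)
E
```

```text
t 3.48 rv [ 0.46  0.08 -0.35] d [-0.1023 -0.0878  0.0616] F [ 0.1 -0.1  1.3] cab [-87.1 106.9]
```

View pics/s1.png

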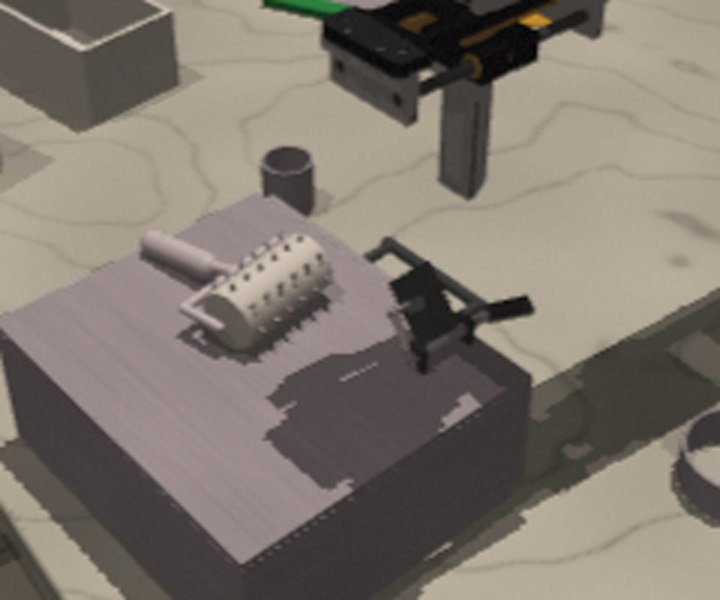

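The flap now leans right (crop 425,300) and the finger is raised on the left (515,308), so the catch is open. Next is the bar.

Call:
drive_tool(
  rows=[
    [0.4, 0, -0.3, -0.034, -0.03, 0.0, 0.04],
    [0.4, 0, -0.3, -0.068, -0.06, 0.02, 0.04],
    [0.4, 0, -0.3, -0.102, -0.088, 0.05, 0.04],
    [0.4, 0, -0.3, -0.102, -0.088, 0.062, 0.04],
    [0.4, 0, -0.3, -0.102, -0.088, 0.062, 0.04],
    [0.4, 0, -0.3, -0.102, -0.088, 0.062, 0.04],
    [0.4, 0, -0.3, -0.102, -0.088, 0.062, 0.04],
  ],
)

```text
t: 4.07
position: [584.0, 5.6, 195.5]
tool_rot: [-0.002, 0.67, 0.742, -0.002]
ft_force: [0.1, 0.2, 0.3]
grip_width: 0.42
finger_force: 0.0
```

```bash
python3 - <<'E'
from h import *
p,d=arm.read_camera('scene'); P=cloud('scene',d)
q=P[195:240,315:380].reshape(-1,3); w=w2c(q); 
k=(w[:,0]<-150)&(w[:,0]>-200)&(abs(w[:,1])<45)&(q[:,2]>75)&(q[:,2]<105)
print('bar cab',k.sum(),np.median(w[k],0),np.median(q[k,2]),np.percentile(w[k,0],[5,95]))
go(*c2w(-175,5),76,90); print(arm.get_state()['grip_width']*94)
E
```

```text
bar cab 116 [-165.69079531    9.35824843] 93.48094857680206 [-170.54711288 -162.17806205]
t 4.12 rv [-0.3   0.02 -0.03] d [-0.0014  0.0022  0.1203] F [0.7 0.  0. ] cab [-176.6    6.4]
39.61353035555267
```

Call:
drive_tool(
  rows=[
    [0, 0, 0, -0.001, 0.005, 0.0, 0.042],
    [0, 0, 0, -0.001, 0.005, 0.03, 0.042],
    [0, 0, 0, -0.001, 0.005, 0.06, 0.042],
    [0, 0, 0, -0.001, 0.005, 0.09, 0.042],
    [0, 0, 0, -0.001, 0.005, 0.11, 0.042],
    [0, 0, 0, -0.001, 0.005, 0.12, 0.042],
    [0, 0, 0, -0.001, 0.005, 0.12, 0.042],
    [0, 0, 0, -0.001, 0.005, 0.12, 0.005],
    [0, 0, 0, -0.001, 0.005, 0.12, 0.005],
    [0, 0, 0, -0.001, 0.005, 0.12, 0.005],
  ],
  squeeze=20,
)

```text
t: 4.95
position: [589.4, 4.8, 77.4]
tool_rot: [-0.001, 0.67, 0.742, -0.002]
ft_force: [0.4, 0.4, 1.1]
grip_width: 0.272
finger_force: 0.0
```

Call:
drive_tool(
  rows=[
    [0, 0, 0, 0, 0, 0, 0.005],
    [0, 0, 0, 0, 0, 0, 0.005],
    [0, 0, 0, 0, 0, 0, 0.005],
  ],
)

```text
t: 5.2
position: [588.9, 4.8, 76.5]
tool_rot: [-0.001, 0.67, 0.742, -0.002]
ft_force: [1.0, 0.5, 2.4]
grip_width: 0.106
finger_force: 20.0
```

```bash
python3 - <<'E'
from h import *
go(*c2w(-325,5),76,90); print(arm.get_state()['grip_width']*94, arm.get_state()['position'])
E
```

```text
t 5.2 rv [-0.23  0.03 -0.06] d [-1.000e-04 -1.525e-01  1.100e-03] F [1.  0.5 2.4] cab [-172.5    5. ]
9.965372082774923 [588.87525848   4.83235001  76.48796318]
```

Call:
drive_tool(
  rows=[
    [0, 0, 0, 0, -0.008, 0, 0.005],
    [0, 0, 0, 0, -0.025, 0, 0.005],
    [0, 0, 0, 0, -0.045, 0, 0.005],
    [0, 0, 0, 0, -0.065, 0, 0.005],
    [0, 0, 0, 0, -0.085, 0, 0.005],
    [0, 0, 0, 0, -0.105, 0, 0.005],
    [0, 0, 0, 0, -0.12, 0, 0.005],
    [0, 0, 0, 0, -0.13, 0, 0.005],
    [0, 0, 0, 0, -0.138, 0, 0.005],
    [0, 0, 0, 0, -0.142, 0, 0.005],
  ],
)

```text
t: 6.03
position: [446.1, -9.8, 76.5]
tool_rot: [-0.002, 0.67, 0.742, -0.002]
ft_force: [2.5, -1.9, -1.8]
grip_width: 0.108
finger_force: 20.0
```

Call:
drive_tool(
  rows=[
    [0, 0, 0, 0, -0.003, 0, 0.005],
    [0, 0, 0, 0, -0.006, 0, 0.005],
    [0, 0, 0, 0, -0.009, 0, 0.005],
    [0, 0, 0, 0, -0.01, 0, 0.005],
    [0, 0, 0, 0, -0.01, 0, 0.005],
  ],
)

```text
t: 6.45
position: [441.1, -10.4, 76.7]
tool_rot: [0.002, 0.671, 0.741, 0.002]
ft_force: [20.4, 1.3, -16.6]
grip_width: 0.112
finger_force: 20.0
```

```bash
python3 - <<'E'
from h import *
go(*c2w(-325,5),76,90); print(arm.get_state()['grip_width']*94, arm.get_state()['position'])
E
```

```text
t 6.45 rv [ 0.37  0.05 -0.16] d [ 0.     -0.004   0.0006] F [ 20.4   1.3 -16.6] cab [-321.     4.9]
10.482808826999548 [441.1360401  -10.36267625  76.65693496]
```

Call:
drive_tool(
  rows=[
    [0, 0, 0, 0, 0.004, 0, 0.042],
    [0, 0, 0, 0, 0.004, 0, 0.042],
    [0, 0, 0, 0, 0.004, 0, 0.042],
    [0, 0, 0, 0, 0.004, 0, 0.042],
    [0, 0, 0, 0, 0.004, -0.03, 0.042],
    [0, 0, 0, 0, 0.004, -0.06, 0.042],
    [0, 0, 0, 0, 0.004, -0.1, 0.042],
    [0, 0, 0, 0, 0.004, -0.13, 0.042],
    [0, 0, 0, 0, 0.004, -0.13, 0.042],
  ],
)

```text
t: 7.2
position: [444.7, -10.8, 213.1]
tool_rot: [0.003, 0.67, 0.742, -0.0]
ft_force: [1.0, 0.2, 0.1]
grip_width: 0.445
finger_force: 0.0
```

```bash
python3 - <<'E'
from h import *
s=arm.get_state(); print(s['position'],s['ft_force'],s['q'])
go(567,-252,200,0)
E
```

```text
[444.7419451  -10.7771934  213.14536123] [0.95798625 0.24188567 0.0840297 ] [-0.27848368 -0.27230532  2.05556963 -0.00257205  1.35323473 -0.37936492]
t 7.2 rv [3.600e-01 2.000e-02 8.995e+01] d [-0.2523  0.0972  0.0146] F [1.  0.2 0.1] cab [-317.5    4.2]
```

Call:
drive_tool(
  rows=[
    [0, 0, 45, -0.126, 0.049, 0.0, 0.094],
    [0, 0, 90, -0.252, 0.097, 0.015, 0.094],
    [0, 0, 90, -0.252, 0.097, 0.015, 0.094],
    [0, 0, 90, -0.252, 0.097, 0.015, 0.094],
    [0, 0, 90, -0.252, 0.097, 0.015, 0.094],
    [0, 0, 90, -0.252, 0.097, 0.015, 0.094],
    [0, 0, 90, -0.252, 0.097, 0.015, 0.094],
    [0, 0, 90, -0.252, 0.097, 0.015, 0.094],
    [0, 0, 90, -0.252, 0.097, 0.015, 0.094],
    [0, 0, 90, -0.252, 0.097, 0.015, 0.094],
  ],
)

```text
t: 8.03
position: [562.5, -251.0, 188.8]
tool_rot: [-0.002, 0.979, 0.206, -0.005]
ft_force: [-0.2, 0.1, -0.5]
grip_width: 0.999
finger_force: 0.0
```

```bash
python3 - <<'E'
from h import *
go(567,-252,200,0);go(567,-252,21,0)
p,d=arm.read_camera('top'); cv2.imwrite('pics/t2.png',p[60:300,170:470,::-1].repeat(2,0).repeat(2,1)); np.save('t2.npy',d)
P=cloud('top',d); W=w2c(P); z=P[...,2]
# drawer walls: x slice in open drawer
for x0 in(-200,-225,-250):
    k=(abs(W[...,0]-x0)<4)&(abs(W[...,1])<160)
    o=np.argsort(W[k][:,1]); print(x0,[(int(a),int(b)) for a,b in zip(W[k][o,1],z[k][o])][::2])
k=(abs(W[...,1]-60)<4)&(W[...,0]<-100)&(W[...,0]>-350); o=np.argsort(W[k][:,0]); print([(int(a),int(b)) for a,b in zip(W[k][o,0],z[k][o])])
E
```

```text
t 8.03 rv [-0.2   0.51 17.92] d [ 0.0036  0.0027 -0.0112] F [-0.2  0.1 -0.5] cab [-224.9 -246.8]
t 8.03 rv [-0.2   0.51 17.92] d [0.0051 0.0036 0.1678] F [-0.2  0.1 -0.5] cab [-224.9 -246.8]
-200 [(-159, -1), (-158, 1), (-155, 0), (-153, 0), (-152, 0), (-150, 0), (-148, 1), (-147, 2), (-138, 76), (-137, 77), (-135, 77), (-132, 77), (-132, 26), (-132, 54), (-132, 50), (-132, 21), (-129, 19), (-127, 22), (-127, 18), (-124, 18), (-122, 20), (-121, 21), (-119, 16), (-118, 27), (-115, 33), (-113, 35), (-112, 35), (-109, 38), (-107, 38), (-107, 37), (-104, 38), (-102, 32), (-102, 32), (-100, 22), (-97, 22), (-97, 19), (-95, 19), (-92, 20), (-92, 18), (-89, 26), (-87, 24), (-86, 23), (-84, 21), (-81, 37), (-80, 36), (-78, 39), (-77, 38), (-75, 40), (-73, 38), (-72, 37), (-70, 43), (-68, 32), (-67, 33), (-65, 20), (-63, 20), (-62, 19), (-60, 19), (-59, 21), (-57, 21), (-55, 24), (-54, 23), (-52, 22), (-50, 21), (-48, 67), (-46, 68), (-44, 24), (-44, 22), (-41, 14), (-39, 23), (-38, 20), (-36, 21), (-33, 19), (-33, 24), (-30, 20), (-28, 20), (-28, 23), (-25, 26), (-23, 19), (-22, 21), (-20, 2
[... 8049 characters left out ...]
 16), (-135, 25), (-134, 21), (-134, 19), (-132, 21), (-132, 20), (-131, 22), (-129, 20), (-129, 19), (-128, 19), (-127, 21), (-126, 22), (-126, 22), (-124, 24), (-123, 23), (-123, 23), (-121, 25), (-121, 22), (-120, 23), (-118, 20), (-118, 20), (-117, 18), (-116, 23), (-115, 19), (-115, 22), (-113, 21), (-113, 22), (-112, 18), (-112, 121), (-111, 122), (-111, 120), (-111, 119), (-110, 18), (-110, 19), (-110, 19), (-109, 119), (-109, 121), (-108, 117), (-108, 17), (-107, 18), (-107, 22), (-106, 120), (-106, 119), (-106, 119), (-105, 176), (-105, 175), (-104, 121), (-104, 122), (-103, 120), (-103, 178), (-103, 176), (-101, 116), (-101, 119), (-101, 120), (-101, 174), (-100, 176), (-100, 172)]
```

View pics/t2.png

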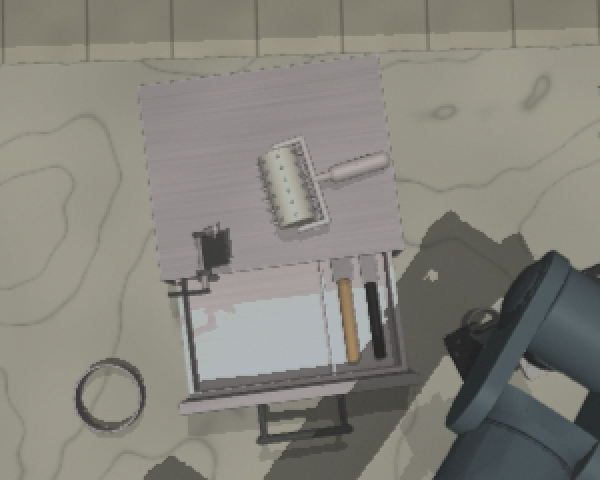

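The top view shows the drawer fully out. Its empty wide compartment is at cabinet y -44 to 132 (crop about 260,320), and the tools in the right-hand compartment are untouched. The catch is open. I'll target cabinet (-212, 44) for the placement, and grasp the cutter first.

Call:
drive_tool(
  rows=[
    [0, 0.5, 18, 0.005, 0.004, 0, 0.094],
    [0, 0.5, 18, 0.005, 0.004, 0, 0.094],
    [0, 0.5, 18, 0.005, 0.004, 0.02, 0.094],
    [0, 0.5, 18, 0.005, 0.004, 0.05, 0.094],
    [0, 0.5, 18, 0.005, 0.004, 0.09, 0.094],
    [0, 0.5, 18, 0.005, 0.004, 0.11, 0.094],
    [0, 0.5, 18, 0.005, 0.004, 0.11, 0.094],
    [0, 0.5, 18, 0.005, 0.004, 0.11, 0.094],
  ],
)

```text
t: 8.75
position: [567.6, -251.7, 79.1]
tool_rot: [-0.002, 0.998, 0.055, -0.001]
ft_force: [0.7, 0.2, 1.2]
grip_width: 1.001
finger_force: 0.0
```

```bash
python3 - <<'E'
from h import *
go(567,-252,21,0)
p,d=arm.read_camera('scene'); P=cloud('scene',d)
q=P[160:200,280:315].reshape(-1,3); k=(q[:,2]>48)&(q[:,2]<62)&(np.hypot(q[:,0]-567,q[:,1]+252)<35); print(k.sum(),cv2.minEnclosingCircle(q[k,:2].astype(np.float32)))
cv2.imwrite('pics/s3.png',cv2.resize(p[100:240,230:400,::-1],None,fx=4,fy=4,interpolation=2))
E
```

```text
t 8.75 rv [-0.22  0.07  0.42] d [-0.0006  0.0004  0.0581] F [0.7 0.2 1.2] cab [-219.9 -248.1]
84 ((575.8021850585938, -251.37246704101562), 28.006072998046875)
```

View pics/s3.png

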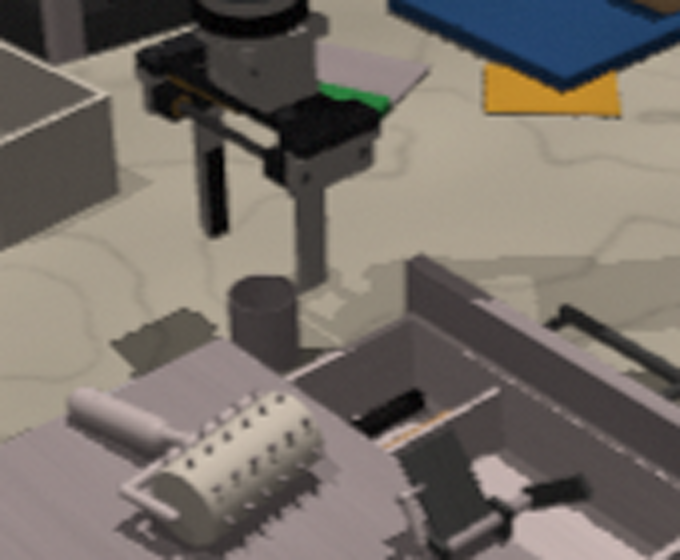

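Fingertips at crop (215,235) and (312,285) straddle the cutter rim at (264,290). Descending to grip.

Call:
drive_tool(
  rows=[
    [0, 0, 0.4, 0.001, 0, 0.02, 0.094],
    [0, 0, 0.4, 0.001, 0, 0.04, 0.094],
    [0, 0, 0.4, 0.001, 0, 0.056, 0.094],
    [0, 0, 0.4, 0.001, 0, 0.058, 0.094],
    [0, 0, 0.4, 0.001, 0, 0.058, 0.094],
    [0, 0, 0.4, 0.001, 0, 0.058, 0.04],
    [0, 0, 0.4, 0.001, 0, 0.058, 0.04],
    [0, 0, 0.4, 0.001, 0, 0.058, 0.04],
    [0, 0, 0.4, 0.001, 0, 0.058, 0.04],
    [0, 0, 0.4, 0.001, 0, 0.058, 0.04],
  ],
  squeeze=12,
)

```text
t: 9.63
position: [570.1, -252.6, 23.2]
tool_rot: [-0.0, 0.999, 0.05, 0.001]
ft_force: [0.1, 0.6, 0.7]
grip_width: 0.68
finger_force: 0.0
```

Call:
drive_tool(
  rows=[
    [0, 0, 0, 0, 0, 0, 0.04],
    [0, 0, 0, 0, 0, 0, 0.04],
    [0, 0, 0, 0, 0, 0, 0.04],
  ],
)

```text
t: 9.88
position: [569.8, -252.2, 22.6]
tool_rot: [-0.001, 0.999, 0.05, 0.001]
ft_force: [0.3, 1.3, 0.2]
grip_width: 0.517
finger_force: 12.0
```

```bash
python3 - <<'E'
from h import *
print(arm.get_state()['position'],arm.get_state()['grip_width']*94)
go(*c2w(-212,44),200,0);
E
```

```text
[ 569.78581888 -252.21086882   22.57227814] 48.5969776116214
t 9.88 rv [-0.09 -0.09 -0.08] d [ 0.0056 -0.2931 -0.1769] F [0.3 1.3 0.2] cab [-217.8 -248.8]
```

Call:
drive_tool(
  rows=[
    [0, 0, 0, 0, 0, -0.015, 0.04],
    [0, 0, 0, 0, 0, -0.04, 0.04],
    [0, 0, 0, 0, 0, -0.07, 0.04],
    [0, 0, 0, 0, 0, -0.1, 0.04],
    [0, 0, 0, 0, 0, -0.13, 0.04],
    [0, 0, 0, 0, 0, -0.155, 0.04],
    [0, 0, 0, 0, 0, -0.17, 0.04],
    [0, 0, 0, 0.002, -0.015, -0.177, 0.04],
    [0, 0, 0, 0.003, -0.035, -0.177, 0.04],
    [0, 0, 0, 0.006, -0.06, -0.177, 0.04],
  ],
)

```text
t: 10.72
position: [569.0, -191.5, 199.3]
tool_rot: [-0.001, 0.999, 0.05, 0.001]
ft_force: [-0.0, -0.1, -1.9]
grip_width: 0.518
finger_force: 12.0
```

```bash
python3 - <<'E'
from h import *
print(arm.get_state()['position'],arm.get_state()['grip_width']*94)
go(*c2w(-212,44),200,0);
E
```

```text
[ 569.04145253 -191.50490214  199.26524579] 48.70918119558321
t 10.72 rv [-0.1  -0.07 -0.17] d [-0.0004 -0.2323 -0.0003] F [-0.  -0.1 -1.9] cab [-212.3 -188.3]
```

Call:
drive_tool(
  rows=[
    [0, 0, 0, 0, -0.03, 0, 0.04],
    [0, 0, 0, 0, -0.06, 0, 0.04],
    [0, 0, 0, 0, -0.09, 0, 0.04],
    [0, 0, 0, 0, -0.12, 0, 0.04],
    [0, 0, 0, 0, -0.15, 0, 0.04],
    [0, 0, 0, 0, -0.18, 0, 0.04],
    [0, 0, 0, 0, -0.21, 0, 0.04],
    [0, 0, 0, 0, -0.226, 0, 0.04],
    [0, 0, 0, 0, -0.23, 0, 0.04],
    [0, 0, 0, 0, -0.23, 0, 0.04],
  ],
)

```text
t: 11.55
position: [545.3, 38.0, 199.0]
tool_rot: [-0.001, 0.999, 0.052, -0.0]
ft_force: [0.1, 0.1, -0.2]
grip_width: 0.518
finger_force: 12.0
```

```bash
python3 - <<'E'
from h import *
print(arm.get_state()['position'],arm.get_state()['grip_width']*94)
go(*c2w(-212,44),43,0);
p,d=arm.read_camera('scene');cv2.imwrite('pics/s4.png',cv2.resize(p[120:300,250:430,::-1],None,fx=3.3,fy=3.3,interpolation=2))
E
```

```text
[545.34844971  37.98436499 198.95849105] 48.72874042106178
t 11.55 rv [-0.1   0.01  0.06] d [ 0.0004 -0.0013  0.156 ] F [ 0.1  0.1 -0.2] cab [-212.4   42.4]
```

View pics/s4.png

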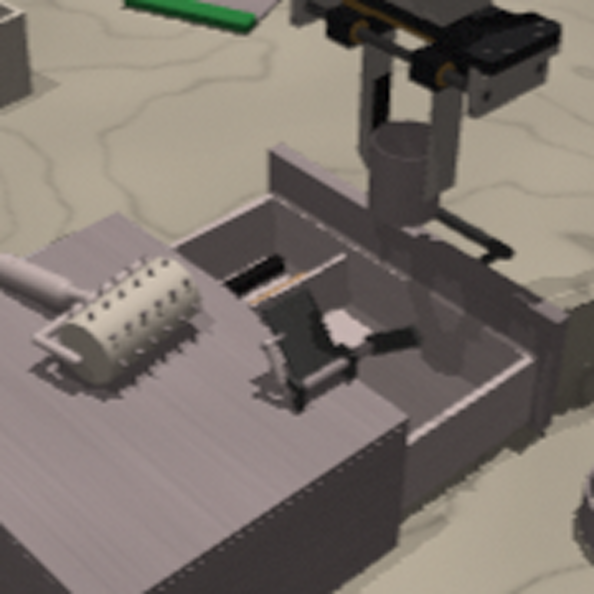

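The cutter hangs upright at crop (405,170), above the wide compartment. Lowering.

Call:
drive_tool(
  rows=[
    [0, 0, 0, 0, 0, 0.015, 0.04],
    [0, 0, 0, 0, 0, 0.04, 0.04],
    [0, 0, 0, 0, 0, 0.07, 0.04],
    [0, 0, 0, 0, 0, 0.1, 0.04],
    [0, 0, 0, 0, 0, 0.125, 0.04],
    [0, 0, 0, 0, 0, 0.14, 0.04],
    [0, 0, 0, 0, 0, 0.148, 0.04],
    [0, 0, 0, 0, 0, 0.15, 0.04],
    [0, 0, 0, 0, 0, 0.15, 0.04],
    [0, 0, 0, 0, 0, 0.15, 0.04],
  ],
)

```text
t: 12.43
position: [547.6, 36.2, 51.1]
tool_rot: [-0.001, 0.999, 0.05, 0.002]
ft_force: [-0.2, 0.7, -1.2]
grip_width: 0.518
finger_force: 12.0
```

Call:
drive_tool(
  rows=[
    [0, 0, 0, 0, 0, 0.001, 0.04],
    [0, 0, 0, 0, 0, 0.002, 0.04],
    [0, 0, 0, 0, 0, 0.003, 0.04],
    [0, 0, 0, 0, 0, 0.004, 0.04],
    [0, 0, 0, 0, 0, 0.005, 0.04],
    [0, 0, 0, 0, 0, 0.005, 0.04],
    [0, 0, 0, 0, 0, 0.005, 0.04],
  ],
)

```text
t: 13.02
position: [546.4, 36.8, 44.9]
tool_rot: [-0.001, 0.999, 0.05, 0.001]
ft_force: [-0.3, -0.2, -1.3]
grip_width: 0.517
finger_force: 12.0
```

Call:
drive_tool(
  rows=[
    [0, 0, 0, 0, 0, 0.0005, 0.04],
    [0, 0, 0, 0, 0, 0.001, 0.04],
    [0, 0, 0, 0, 0, 0.0015, 0.04],
    [0, 0, 0, 0, 0, 0.002, 0.04],
    [0, 0, 0, 0, 0, 0.002, 0.04],
    [0, 0, 0, 0, 0, 0.002, 0.04],
  ],
)

```text
t: 13.52
position: [546.5, 36.8, 42.9]
tool_rot: [-0.001, 0.999, 0.05, 0.001]
ft_force: [1.3, 0.4, -0.2]
grip_width: 0.52
finger_force: 12.0
```

Call:
drive_tool(
  rows=[
    [0, 0, 0, 0, 0, 0.0005, 0.04],
    [0, 0, 0, 0, 0, 0.001, 0.04],
    [0, 0, 0, 0, 0, 0.001, 0.04],
  ],
)

```text
t: 13.77
position: [546.8, 36.8, 42.5]
tool_rot: [-0.001, 0.999, 0.05, 0.001]
ft_force: [-1.3, 1.4, 4.6]
grip_width: 0.52
finger_force: 12.0
```

Contact with the floor at 4.6 N, at the expected height. Releasing.

Call:
drive_tool(
  rows=[
    [0, 0, 0, 0, 0, 0, 0.07],
    [0, 0, 0, 0, 0, 0, 0.07],
    [0, 0, 0, 0, 0, 0, 0.07],
    [0, 0, 0, 0, 0, 0, 0.07],
    [0, 0, 0, 0, 0, -0.015, 0.07],
    [0, 0, 0, 0, 0, -0.04, 0.07],
    [0, 0, 0, 0, 0, -0.07, 0.07],
    [0, 0, 0, 0, 0, -0.11, 0.07],
    [0, 0, 0, 0, 0, -0.15, 0.07],
    [0, 0, 0, 0, 0, -0.19, 0.07],
  ],
)

```text
t: 14.6
position: [545.7, 36.5, 233.4]
tool_rot: [-0.001, 0.999, 0.05, 0.0]
ft_force: [-0.0, -0.6, 0.2]
grip_width: 0.742
finger_force: 0.0
```

Call:
drive_tool(
  rows=[
    [0, 0, 0, -0.04, 0.04, 0, 0.07],
    [0, 0, 0, -0.05, 0.12, 0, 0.07],
    [0, 0, 0, -0.05, 0.2, 0, 0.07],
    [0, 0, 0, -0.05, 0.28, 0, 0.07],
    [0, 0, 0, -0.05, 0.28, 0, 0.07],
    [0, 0, 0, -0.05, 0.28, 0, 0.07],
    [0, 0, 0, -0.05, 0.28, 0, 0.07],
    [0, 0, 0, -0.05, 0.28, 0, 0.07],
    [0, 0, 0, -0.05, 0.28, 0, 0.07],
  ],
)

```text
t: 15.35
position: [524.3, -249.0, 230.9]
tool_rot: [-0.001, 0.999, 0.049, 0.0]
ft_force: [0.8, 0.3, 0.3]
grip_width: 0.748
finger_force: 0.0
```

```bash
python3 - <<'E'
from h import *
p,d=arm.read_camera('top');cv2.imwrite('pics/t5.png',p[60:300,170:470,::-1].repeat(2,0).repeat(2,1))
P=cloud('top',d);W=w2c(P);z=P[...,2]
k=(abs(W[...,0]+212)<38)&(abs(W[...,1]-44)<60)&(z>66)&(z<90);print('cutter rim z',np.median(z[k]),cv2.minEnclosingCircle(W[k].astype(np.float32)))
k=(abs(W[...,1])<40)&(W[...,0]<-290)&(W[...,0]>-345)&(z>80)&(z<105);print('bar x',np.median(W[k][:,0]))
q=P[236:282,203:248].reshape(-1,3);q=q[q[:,2]>28];print('wide',cv2.minEnclosingCircle(q[:,:2].astype(np.float32)))
E
```

```text
cutter rim z 75.82842477410293 ((-213.46408081054688, 40.42202377319336), 24.729867935180664)
bar x -322.17177180809045
wide ((487.59039306640625, 242.7624053955078), 45.09703826904297)
```

View pics/t5.png

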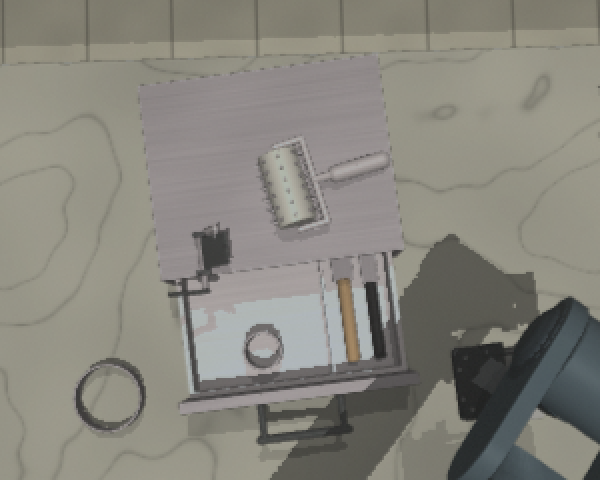

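The cutter stands in the wide compartment (crop 264,345), with its rim at z 75.8 against 75 expected. The roller and the wide cutter have not moved. One last check is how far the drawer is out, by comparing the start depth with the depth now.

```bash
python3 - <<'E'
from h import *
def f(d):
    P=cloud('top',d);W=w2c(P);z=P[...,2]; r=[]
    for a,b,lo,hi in((80,105,-345,-160),(104,117,-300,-120)):
        k=(abs(W[...,1])<42)&(W[...,0]<hi)&(W[...,0]>lo)&(z>a)&(z<b); x=W[k][:,0]; r.append((k.sum(),np.percentile(x,[3,10,50]).round(1)))
    return r
ds=[arm.read_camera('top')[1] for _ in range(4)]
print(f(np.load('top0.npy')),f(np.load('t2.npy')),*[f(d) for d in ds])
E
```

```text
[(np.int64(148), array([-178.1, -177.4, -173.1])), (np.int64(109), array([-127.8, -127.4, -124.1]))] [(np.int64(181), array([-327.8, -326.7, -321.4])), (np.int64(207), array([-277.2, -276.2, -269.8]))] [(np.int64(183), array([-327.6, -326.4, -321.1])), (np.int64(213), array([-277.2, -276.2, -269.9]))] [(np.int64(184), array([-327.8, -326.6, -321. ])), (np.int64(215), array([-277.2, -276.1, -269.8]))] [(np.int64(183), array([-327.5, -326.7, -320.9])), (np.int64(213), array([-277.2, -276.1, -269.7]))] [(np.int64(181), array([-327.7, -326.8, -321.1])), (np.int64(206), array([-277.1, -276.1, -269.7]))]
```

```bash
python3 -c "
from rig import arm
print(arm.finish_job())"
```

```text
the job is handed in; nothing more can be done
None
```

The job is handed in: the catch is open, the drawer is at its stop (about 149–150 mm out), and the small cutter is standing upright and released in the wide compartment, with the wide cutter and roller left where they were.

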